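# Find the sample case that holds the stone core

## Robot

A 7-joint arm with a two-finger parallel gripper is mounted at the origin on the work surface. World frame = base frame: x ahead of the robot, y to its left, z up, the work surface at z = 0. Lengths are in m, angles in rad, forces in N, time in s.
With the tool pointing down it reaches from about 0.425 to 0.875 m from the base axis. Payload 8.4 kg.
Tool frame: the origin (TCP) lies on the centre line of the jaws, within the pads' length; the fingertips stand 11 mm ahead of it and the grasp point (between the pads) lies 8 mm behind it; z points along the fingers, y is the direction in which the jaws open and shut (so a half turn about z gives the same grasp; the last joint's range is limited). The gripper opens to 87 mm and grips with 3 to 60 N. Pads are 19 mm wide; open, the fingers measure 117 mm over their backs; the gripper's body (75 mm by 190 mm) begins 51 mm behind the grasp point.
Start: joints at [-0.099, 0.333, 0.04, 1.465, -0.013, 1.343, -0.059], TCP at [0.65, -0, 0.234] pointing down, gripper open.
Joint ranges: [-2.58, 2.58], [-0.38, 2.09], [-1.3, 1.39], [0.25, 2.4], [-1.5, 4.64], [0.08, 2.09], [-2.65, 2.65]. Speed limits (rad/s): [2.22, 2.22, 2.79, 2.79, 3.14, 3.14, 3.14].

## Interface

Orientations are given as a unit quaternion [w, x, y, z].
In Python, from plant import * gives the robot as it stands. The module is installed in compiled form; this text tells all that it offers.
- The arm moves only by the shell command python3 -m crank 'ROWS' [FORCE]. ROWS is JSON, a list of rows, each an object of numbers: "dx", "dy", "dz": the shift along the world's x, y, z in cm; "roll": the turn about the world's z in rad; "hand": the opening, from 0 (shut) to 1 (fully open). A call has 1 to 10 rows; each row is the pose to reach, as a shift and turn from the pose measured when the call began; what a row does not reach only later rows make up. A row lasts 1/10 s, in which the tool goes at most 50 mm and 8.59 degrees, less where a joint would pass 70% of its speed; a pose out of reach is approached as far as the arm can. A call with a gripper value outside its range is refused whole. The fingers move at their own pace and stop on an object; FORCE is the grip in N (left out, the last holds). Time passes only in rows, so rows that repeat a pose let the fingers close. It gives the time, the measured TCP pose, the force and the opening at its end, in the units of the state.
- get_state(): the state, without advancing time (a new reading comes with each control period).
- snapshot(name): name is "scene" or "side" or "wrist"; returns (picture, depth): 384x512x3 uint8, red, green, blue; 384x512 float32, m along the optical axis (not along the pixel's ray), 0 where there is no reading.
- camera_model(name): a dict with "mtx" (3x3 intrinsics, pixels), "world_from_camera" (4x4, takes a point from camera to world coordinates). Camera axes: x right, y down, z forward; pixel columns grow to the right and rows downward; lengths in m; the calibration is good to about 2 mm. The wrist camera is an equidistant fisheye: a pixel r from the principal point sees the ray r / f radians off the axis. A picture is of the moment at which its call begins: read the wrist's pose just before it. camera_model takes no time and is no camera call; for the wrist camera it gives the pose at the moment of the call.
- finish_job(): hands the job in, once; it reports no verdict.
Trained networks look in the newest picture that a camera, given by its name, has taken for a name from the list of things; names that differ only in an ending like _2 or _b are one class to them, and where a whole thing is asked for, a point or a joint stands for the part that bears it (a point fixed in the world has none). Each returns a list of dicts, best first, with "confidence" (0 to 1); they miss things now and then, are a little off and sometimes report something else, mostly with a low value. They report only what shows in the picture. A call takes as long as a camera call. They do not tell look-alikes from the thing itself.
- regions_of(camera, name): "region" (384x512 bool, what is visible of it) and "pixel" ([column, row] in pixels, amid what is visible of it).
The state is a dict: "t": time; "q": joint angles; "qvel": joint speeds; "tau": joint torques, N m; "eef_pos": TCP position; "orientation": TCP orientation; "contact_force": force on the tool from outside, world axes, zero at the start; "torque": the same for the moment, N m; "width": opening from 0.0 (shut) to 1.0 (fully open).
Only numpy, scipy, OpenCV 4.12 (cv2) and the standard library are available. Lean on these libraries where they do the work, as an engineer would, in place of code of your own. Each camera call takes 0.05 s, during which the arm holds its last target. There are 200 camera calls.

## Task

One of the three identical blue sample cases holds a stone core, the other two only foam: find the heavy one by its weight and set it down gently, upright, in the middle of the empty steel tray, inside its walls. The two light cases must stand upright where they stood at the start, and the three loose rocks beside them stay where they are.

Things in the scene. Friction and masses are not known exactly. Their poses are not given: they have to be found in the camera images.
- case_1_handle (a point): Look-alike case 1: blue closed box 120 x 76 x 76 mm, upright, black carrying handle on top (118 mm overall). This point: middle of the handle's bar, 109 mm above the case's foot, over its centre; the bar lies along this point's x (the 120 mm side): 90 long, 22 wide (y), 18 high, 24 mm clear over the lid. Foam inside: 0.14 to 0.18 kg in all; stone inside: 0.55 to 0.73 kg.
- case_2_handle (a point): Look-alike case 2: blue closed box 120 x 76 x 76 mm, upright, black carrying handle on top (118 mm overall). This point: middle of the handle's bar, 109 mm above the case's foot, over its centre; the bar lies along this point's x (the 120 mm side): 90 long, 22 wide (y), 18 high, 24 mm clear over the lid. Which case holds the stone changes at each start and cannot be seen.
- case_3_handle (a point): Look-alike case 3: blue closed box 120 x 76 x 76 mm, upright, black carrying handle on top (118 mm overall). This point: middle of the handle's bar, 109 mm above the case's foot, over its centre; the bar lies along this point's x (the 120 mm side): 90 long, 22 wide (y), 18 high, 24 mm clear over the lid. The contents have about 4 mm of play; the lid stays shut.
- tray: The empty shallow steel tray, fixed to the counter, 190 mm (its x) by 140 mm (its y) and 35 mm high; walls and floor 3 mm thick. Origin: centre of its underside, on the counter. A case fits inside with about 30 mm to spare all round when its long side lies along the tray's long side.
- tray_floor (a point): Centre of the top face of the tray's floor, 3 mm above the counter; axes as the tray's.
- dark_rock: Dark split rock, about 110 x 85 x 70 mm, loose on the counter, a bystander. Origin: centre of the underside.
- sand_rock: Sand-coloured boulder, about 100 x 90 x 75 mm, loose on the counter, a bystander. Origin: centre of the underside.
- red_rock: Reddish granite lump, about 90 x 70 x 55 mm, loose on the counter, a bystander. Origin: centre of the underside.
Mind the look-alikes: they are no part of the job. What is shaped like the part that bears case_3_handle but green or pink is not meant.

How it is judged:
By the outcome, as a careful person would: the job done as asked, in the order asked, and still so for the second after the job is handed in, with the robot touching nothing.
It also fails if it takes over 67 s, if anything falls off the work surface, if the arm or the gripper's body presses on something with over 40 N, if the wrist force passes 120 N, or if a joint passes its speed limit or range.

## Working session

There is one attempt and no reset: what is moved stays moved. The work goes in short steps, Python scripts to look and compute and a shell command to move; the robot and the scene stay as the last step left them, time stands still between calls to the robot, and variables do not carry over. Pictures are saved under pics/ and viewed, about 8 in all and at most 12, crops included, and the job is handed in when it is done.

```bash
mkdir -p pics; cat > h.py <<'E'
from plant import *
import numpy as np, cv2
def pts(cam,depth,mask=None):
    m=camera_model(cam);K=np.array(m["mtx"]);T=np.array(m["world_from_camera"])
    if mask is None: mask=np.ones(depth.shape,bool)
    v,u=np.nonzero(mask&(depth>0));z=depth[v,u]
    P=np.c_[(u-K[0,2])/K[0,0]*z,(v-K[1,2])/K[1,1]*z,z]
    return P@T[:3,:3].T+T[:3,3],u,v
def save(n,im): cv2.imwrite("pics/"+n,im[:,:,::-1])
E
python3 - <<'E'
from h import *
s=get_state();print(s)
a,d=snapshot("scene");b,e=snapshot("side")
save("a.png",np.vstack([a,b])[:, :][:, :] if 0 else cv2.resize(np.hstack([a,b]),(800,300)));
for cam,dd in(("scene",d),("side",e)):
  for n in("case_1_handle","tray","dark_rock","sand_rock","red_rock"):
    for r in regions_of(cam,n):
      P,_,_=pts(cam,dd,r["region"])
      if len(P)==0: continue
      t=P[P[:,2]>P[:,2].max()-.022]
      rc=cv2.minAreaRect((t[:,:2]*1000).astype(np.float32))
      print(cam,n,round(r["confidence"],2),np.round(r["pixel"]),len(P),"zmax",P[:,2].max().round(3),"med",np.median(P,0).round(3),"top",np.round(rc[0]),np.round(rc[1]),round(rc[2],1))
E
```

```text
{'t': 0.0, 'q': array([-0.09922009,  0.33390403,  0.03986797,  1.4662636 , -0.01342558,
        1.34331337, -0.05849002]), 'qvel': array([-2.19180931e-04,  2.79336699e-04, -3.00487414e-04,  3.45070244e-05,
       -1.44826994e-03,  1.24463963e-03,  2.26416039e-03]), 'tau': array([ 1.06989024e-03, -6.56351209e+01,  1.33598529e+00, -4.03798449e+01,
       -5.97442500e-02,  4.47441044e-02,  1.62792835e-04]), 'eef_pos': array([ 6.49545461e-01, -2.88847503e-06,  2.32667381e-01]), 'orientation': array([-5.43473729e-04,  7.07102070e-01,  7.07111027e-01, -6.02244823e-04]), 'contact_force': array([ 0.10433628, -0.9450246 , -0.38758467]), 'torque': array([ 0.03317993, -0.00641762,  0.02266661]), 'width': 1.0014960478345767}
scene case_1_handle 0.98 [135. 176.] 2662 zmax 0.119 med [ 0.516 -0.33   0.062] top [ 494. -345.] [24. 92.] 71.2
scene tray 0.98 [303. 250.] 4688 zmax 0.037 med [0.559 0.114 0.004] top [566. 118.] [197. 140.] 5.9
scene dark_rock 0.65 [136. 247.] 821 zmax 0.087 med [ 0.737 -0.187  0.062] top [ 750. -184.] [104.  43.] 23.7
scene sand_rock 0.96 [329. 299.] 1394 zmax 0.086 med [0.742 0.208 0.068] top [742. 205.] [112.  71.] 8.5
scene red_rock 0.67 [232. 279.] 933 zmax 0.086 med [0.74  0.02  0.043] top [812.  41.] [37.  2.] 1.0
side case_1_handle 0.56 [340. 136.] 1834 zmax 0.12 med [ 0.479 -0.327  0.068] top [ 489. -347.] [26. 92.] 68.1
side dark_rock 0.81 [251. 136.] 667 zmax 0.225 med [ 0.702 -0.186  0.041] top [596. -10.] [0. 0.] 0.0
side sand_rock 0.83 [146. 217.] 1295 zmax 0.078 med [0.711 0.215 0.063] top [726. 204.] [90. 73.] 16.3
side red_rock 0.88 [197. 176.] 680 zmax 0.055 med [0.712 0.029 0.04 ] top [726.  21.] [63. 86.] 68.6
```

View pics/a.png

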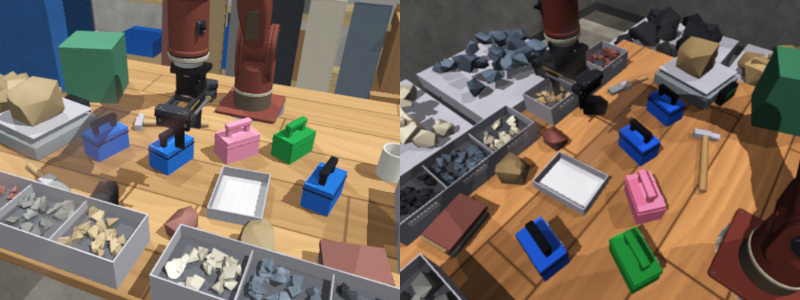

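The picture shows three blue cases at about (105,137), (171,150) and (323,188) in the left half, with pink and green look-alikes, the tray at (238,193) and the rocks in front. The network reported only one case, so I'll find the handles by height and colour.

```bash
python3 - <<'E'
from h import *
for cam in("scene","side"):
  a,d=snapshot(cam)
  P,u,v=pts(cam,d)
  M=np.zeros(d.shape+(3,));M[v,u]=P
  hsv=cv2.cvtColor(a,cv2.COLOR_RGB2HSV)
  H=(M[...,2]>.1)&(M[...,2]<.128)&(M[...,0]>.3)&(M[...,0]<.95)&(abs(M[...,1])<.6)
  n,l,st,c=cv2.connectedComponentsWithStats(H.astype(np.uint8))
  for i in range(1,n):
    if st[i,4]<60: continue
    k=l==i; p=M[k]; top=p[p[:,2]>.112]
    if len(top)<20: continue
    rc=cv2.minAreaRect((top[:,:2]*1000).astype(np.float32))
    print(cam,"handle px",c[i].round(),st[i,4],"rgb",np.median(a[k],0),np.round(rc[0]),np.round(rc[1]),round(rc[2],1),"z",np.percentile(p[:,2],95).round(3))
  # obstacle list above .13
  W=(M[...,2]>.02)&(M[...,2]<.035+.01)&(M[...,0]>.42)&(M[...,0]<.7)&(M[...,1]>0)&(M[...,1]<.22)
  rc=cv2.minAreaRect((M[W][:,:2]*1000).astype(np.float32)); print("tray?",rc)
E
python3 - <<'E'
from h import *
a,_=snapshot("scene");save("b.png",cv2.resize(a[100:330,70:470],(800,460)))
E
```

```text
scene handle px [ 54. 142.] 593 rgb [147. 130.  98.] [ 516. -553.] [ 36. 147.] 65.2 z 0.127
scene handle px [132. 154.] 338 rgb [73. 67. 74.] [ 494. -345.] [26. 90.] 71.1 z 0.118
scene handle px [305. 159.] 338 rgb [222.  149.  174.5] [354.  43.] [25. 91.] 49.3 z 0.118
scene handle px [372. 162.] 111 rgb [ 37. 139.  66.] [310. 193.] [22. 29.] 68.9 z 0.118
scene handle px [213. 172.] 208 rgb [68.5 57.  62. ] [ 494. -131.] [21. 53.] 73.2 z 0.118
scene handle px [421. 214.] 367 rgb [39. 41. 44.] [478. 326.] [22. 90.] 76.9 z 0.118
tray? ((569.594482421875, 109.84913635253906), (191.53639221191406, 281.4714660644531), 83.82658386230469)
side handle px [374.  84.] 357 rgb [86. 70. 49.] [ 496. -556.] [140.  64.] 8.8 z 0.127
side handle px [344. 117.] 263 rgb [ 9.  9. 11.] [ 489. -347.] [25. 89.] 71.2 z 0.119
side handle px [308. 164.] 331 rgb [20. 20. 22.] [ 472. -126.] [24. 90.] 71.2 z 0.119
side handle px [316. 235.] 454 rgb [235.5 136.  175.5] [348.  44.] [23. 89.] 49.3 z 0.119
side handle px [177. 304.] 606 rgb [19. 19. 22.] [475. 326.] [22. 90.] 76.4 z 0.12
side handle px [292. 300.] 123 rgb [ 33. 132.  53.] [306. 194.] [22. 22.] 60.8 z 0.119
tray? ((587.1299438476562, 100.02413177490234), (236.08714294433594, 218.1020050048828), 5.822665214538574)
```

View pics/b.png

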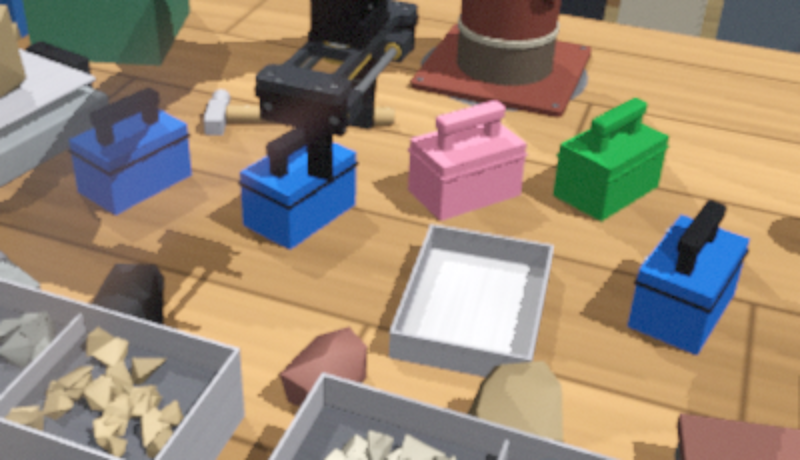

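```bash
python3 -m crank '[{"dx":-6,"dy":-4,"dz":0,"roll":0.15},{"dx":-10,"dy":-7,"dz":-1,"roll":0.3},{"dx":-14,"dy":-10,"dz":-2,"roll":0.45},{"dx":-17.6,"dy":-12.5,"dz":-3,"roll":0.6},{"dx":-17.6,"dy":-12.5,"dz":-3,"roll":0.75},{"dx":-17.6,"dy":-12.5,"dz":-3,"roll":0.9},{"dx":-17.6,"dy":-12.5,"dz":-3,"roll":1.05},{"dx":-17.6,"dy":-12.5,"dz":-3,"roll":1.24},{"dx":-17.6,"dy":-12.5,"dz":-3,"roll":1.24},{"dx":-17.6,"dy":-12.5,"dz":-3,"roll":1.24}]'
cat >> h.py <<'E'
def yaw():
    from scipy.spatial.transform import Rotation as R
    w,x,y,z=get_state()["orientation"]; y_=R.from_quat([x,y,z,w]).as_matrix()
    return np.degrees(np.arctan2(y_[1,1],y_[0,1])), y_[:,2]
def wpts(depth):
    m=camera_model("wrist");K=np.array(m["mtx"]);T=np.array(m["world_from_camera"])
    v,u=np.nonzero(depth>0);z=depth[v,u]
    a=(u-K[0,2])/K[0,0];b=(v-K[1,2])/K[1,1];r=np.hypot(a,b)+1e-9
    ok=r<1.3;u,v,z,a,b,r=[q[ok] for q in(u,v,z,a,b,r)]
    t=np.tan(r)/r
    return np.c_[a*t*z,b*t*z,z]@T[:3,:3].T+T[:3,3],u,v
E
python3 - <<'E'
from h import *
s=get_state();print(s["t"],s["eef_pos"],yaw(),s["contact_force"])
a,d=snapshot("wrist");save("c.png",a)
P,u,v=wpts(d)
print("floor z",np.percentile(P[:,2],[5,25,50,75]))
for c in((.474,-.125),):
  k=(abs(P[:,2]-.115)<.007)&(np.hypot(P[:,0]-c[0],P[:,1]-c[1])<.07)
  rc=cv2.minAreaRect((P[k][:,:2]*1000).astype(np.float32));print(k.sum(),rc,u[k].mean(),v[k].mean())
E
```

```text
0.75 [ 6.49965837e-01 -1.44700053e-05  2.33572331e-01] (np.float64(-0.0015980557193736194), array([-2.34174716e-05,  1.67421378e-05, -1.00000000e+00])) [-0.67596314 -0.4963372  -0.70029731]
floor z [-2.54107690e-03  1.51674395e-04  4.27523205e-02  3.10498492e-01]
0 ((0.0, 0.0), (0.0, 0.0), 0.0) nan naninvalid input at $[0]: expected keys dx, dy, dz, roll, hand
<stdin>:8: RuntimeWarning: Mean of empty slice.
  ret = ret.dtype.type(ret / rcount)
```

View pics/c.png

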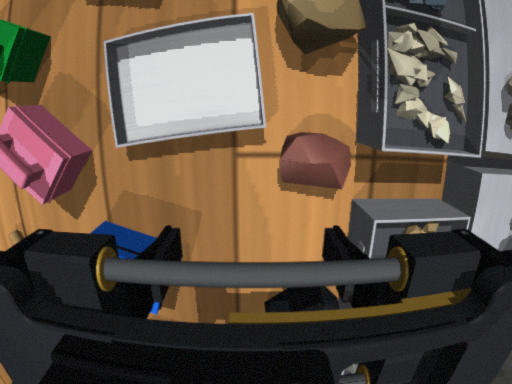

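The move was refused because every row needs all five keys. The wrist view shows the tray well at (185,80), so I'll use it to measure the tray, then move.

```bash
python3 - <<'E'
from h import *
def rep(n,P):
  c=P[:,:2]-[.566,.118]
  k=(abs(P[:,2]-.034)<.006)&(abs(c[:,0])<.125)&(abs(c[:,1])<.095)
  print(n,k.sum(),cv2.minAreaRect((P[k][:,:2]*1000).astype(np.float32)))
  k=(abs(P[:,2]-.003)<.004)&(abs(c[:,0])<.08)&(abs(c[:,1])<.055)
  print("floor z",np.median(P[k][:,2]))
a,d=snapshot("wrist");rep("wrist",wpts(d)[0])
for cam in("scene","side"):
  a,d=snapshot(cam);rep(cam,pts(cam,d)[0])
E
python3 -m crank '[{"dx":-6,"dy":-4,"dz":0,"roll":0.15,"hand":1},{"dx":-10,"dy":-7,"dz":-1,"roll":0.3,"hand":1},{"dx":-14,"dy":-10,"dz":-2,"roll":0.45,"hand":1},{"dx":-17.6,"dy":-12.5,"dz":-3,"roll":0.6,"hand":1},{"dx":-17.6,"dy":-12.5,"dz":-3,"roll":0.75,"hand":1},{"dx":-17.6,"dy":-12.5,"dz":-3,"roll":0.9,"hand":1},{"dx":-17.6,"dy":-12.5,"dz":-3,"roll":1.05,"hand":1},{"dx":-17.6,"dy":-12.5,"dz":-3,"roll":1.24,"hand":1},{"dx":-17.6,"dy":-12.5,"dz":-3,"roll":1.24,"hand":1},{"dx":-17.6,"dy":-12.5,"dz":-3,"roll":1.24,"hand":1}]'
python3 - <<'E'
from h import *
s=get_state();print(s["t"],s["eef_pos"],yaw(),s["contact_force"],s["q"])
a,d=snapshot("wrist");save("d.png",a)
P,u,v=wpts(d)
k=(abs(P[:,2]-.115)<.007)&(np.hypot(P[:,0]-.474,P[:,1]+.125)<.07)
print(k.sum(), cv2.minAreaRect((P[k][:,:2]*1000).astype(np.float32)) if k.sum() else 0)
E
```

```text
wrist 1861 ((584.7952270507812, 107.20911407470703), (226.72097778320312, 184.9040069580078), 5.944983959197998)
floor z 0.0034964433630610414
scene 612 ((566.4765014648438, 118.56146240234375), (194.89268493652344, 140.21763610839844), 6.072559833526611)
floor z 0.0025292857004068914
side 637 ((582.9779663085938, 109.09650421142578), (228.53131103515625, 185.94773864746094), 6.067819118499756)
floor z 0.0035071544575068225
t: 1.95
eef_pos: [0.474, -0.125, 0.2037]
orientation: [0.0, 0.164, 0.986, 0.0]
contact_force: [0.6, -0.4, -0.5]
width: 1.002
1.95 [ 0.47398319 -0.12503781  0.20369291] (np.float64(71.06799057333342), array([ 2.65472103e-04, -2.31307509e-05, -9.99999964e-01])) [ 0.64783617 -0.41502733 -0.45487436] [ 1.23152021e-01  2.79413436e-02  4.48543945e-02  1.88643364e+00
 -1.35350443e-03  1.22698044e+00  1.40881526e+00]
2568 ((473.7344970703125, -127.82551574707031), (22.071773529052734, 88.62665557861328), 72.88117980957031)
```

View pics/d.png

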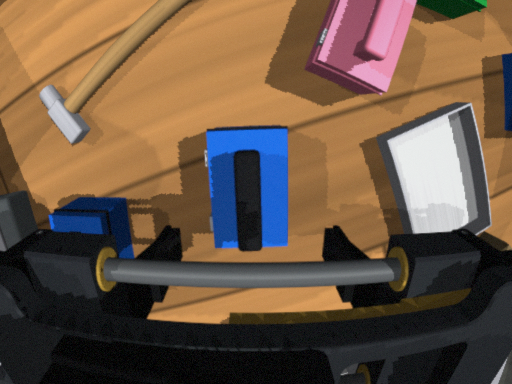

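The wrist view shows case B's handle at (247,200), with the jaws square to it. Its centre is about (474,-127) mm, so I'll go down and grip.

```bash
python3 -m crank '[{"dx":0,"dy":-0.2,"dz":-3,"roll":0.015,"hand":1},{"dx":0,"dy":-0.2,"dz":-6,"roll":0.015,"hand":1},{"dx":0,"dy":-0.2,"dz":-8.5,"roll":0.015,"hand":1},{"dx":0,"dy":-0.2,"dz":-10.2,"roll":0.015,"hand":1},{"dx":0,"dy":-0.2,"dz":-10.2,"roll":0.015,"hand":1},{"dx":0,"dy":-0.2,"dz":-10.2,"roll":0.015,"hand":0},{"dx":0,"dy":-0.2,"dz":-10.2,"roll":0.015,"hand":0},{"dx":0,"dy":-0.2,"dz":-10.2,"roll":0.015,"hand":0},{"dx":0,"dy":-0.2,"dz":-10.2,"roll":0.015,"hand":0},{"dx":0,"dy":-0.2,"dz":-10.2,"roll":0.015,"hand":0}]' 25
```

```text
t: 3.0
eef_pos: [0.4742, -0.1271, 0.1021]
orientation: [0.0, 0.158, 0.987, 0.0]
contact_force: [-0.0, -0.5, 0.1]
width: 0.629
```

```bash
python3 -m crank '[{"dx":0,"dy":0,"dz":0,"roll":0,"hand":0},{"dx":0,"dy":0,"dz":0,"roll":0,"hand":0},{"dx":0,"dy":0,"dz":0,"roll":0,"hand":0},{"dx":0,"dy":0,"dz":0,"roll":0,"hand":0},{"dx":0,"dy":0,"dz":0,"roll":0,"hand":0},{"dx":0,"dy":0,"dz":0,"roll":0,"hand":0},{"dx":0,"dy":0,"dz":0,"roll":0,"hand":0},{"dx":0,"dy":0,"dz":0,"roll":0,"hand":0}]' 25
```

```text
t: 3.8
eef_pos: [0.4741, -0.1272, 0.1021]
orientation: [0.0, 0.158, 0.987, -0.0]
contact_force: [0.1, -0.8, -0.6]
width: 0.255
```

```bash
python3 -m crank '[{"dx":0,"dy":0,"dz":0,"roll":0,"hand":0},{"dx":0,"dy":0,"dz":0.4,"roll":0,"hand":0},{"dx":0,"dy":0,"dz":0.8,"roll":0,"hand":0},{"dx":0,"dy":0,"dz":1.2,"roll":0,"hand":0},{"dx":0,"dy":0,"dz":1.6,"roll":0,"hand":0},{"dx":0,"dy":0,"dz":2,"roll":0,"hand":0},{"dx":0,"dy":0,"dz":2,"roll":0,"hand":0},{"dx":0,"dy":0,"dz":2,"roll":0,"hand":0},{"dx":0,"dy":0,"dz":2,"roll":0,"hand":0}]' 25
python3 - <<'E'
from h import *
f=[]
for i in range(4): f.append(get_state()["contact_force"]); a,d=snapshot("scene")
print(np.round(f,2)); save("e.png",a)
E
```

```text
t: 4.7
eef_pos: [0.474, -0.1272, 0.1219]
orientation: [0.0, 0.158, 0.987, -0.0]
contact_force: [0.2, 0.2, -6.0]
width: 0.248
[[ 0.21  0.19 -5.99]
 [-0.06  0.43 -6.24]
 [ 0.44  0.02 -5.12]
 [ 0.17  0.23 -4.75]]
```

The wrist force is about -5.5 N against an offset of -0.5 N at rest. That is about 0.5 kg, well above the 1.4–1.8 N of a foam case, so this is the stone. I'll raise it and carry it to the tray, which is at about (566,118) mm with a yaw of +6°.

```bash
python3 -m crank '[{"dx":0,"dy":0,"dz":0.5,"roll":0,"hand":0},{"dx":0,"dy":0,"dz":1.5,"roll":0,"hand":0},{"dx":0,"dy":0,"dz":3,"roll":0,"hand":0},{"dx":0.3,"dy":0.7,"dz":4.5,"roll":0.02,"hand":0},{"dx":0.9,"dy":2.2,"dz":6,"roll":0.06,"hand":0},{"dx":1.7,"dy":4.2,"dz":6.5,"roll":0.1,"hand":0},{"dx":2.6,"dy":6.4,"dz":6.5,"roll":0.15,"hand":0},{"dx":3.5,"dy":8.6,"dz":6.5,"roll":0.2,"hand":0},{"dx":4.3,"dy":10.4,"dz":6.5,"roll":0.24,"hand":0},{"dx":4.6,"dy":11.2,"dz":6.5,"roll":0.26,"hand":0}]' 40
python3 -m crank '[{"dx":0.4,"dy":1,"dz":0,"roll":0.02,"hand":0},{"dx":1.2,"dy":3,"dz":0,"roll":0.05,"hand":0},{"dx":2.1,"dy":5.2,"dz":0,"roll":0.08,"hand":0},{"dx":3,"dy":7.5,"dz":0,"roll":0.11,"hand":0},{"dx":3.8,"dy":9.7,"dz":0,"roll":0.14,"hand":0},{"dx":4.3,"dy":11.6,"dz":0,"roll":0.16,"hand":0},{"dx":4.5,"dy":12.8,"dz":0,"roll":0.16,"hand":0},{"dx":4.55,"dy":13.3,"dz":0,"roll":0.16,"hand":0},{"dx":4.55,"dy":13.3,"dz":0,"roll":0.16,"hand":0},{"dx":4.55,"dy":13.3,"dz":0,"roll":0.16,"hand":0}]' 40
python3 - <<'E'
from h import *
s=get_state();print(s["eef_pos"],yaw())
a,d=snapshot("scene");b,e=snapshot("side")
save("f.png",np.hstack([a[130:360,200:450],b[100:330,100:350]]))
for n,x,y in(("scene",a,d),("side",b,e)):
  P,u,v=pts(n,y);h=cv2.cvtColor(x,cv2.COLOR_RGB2HSV)[v,u]
  k=(h[:,0]>100)&(h[:,0]<125)&(h[:,1]>120)&(np.hypot(P[:,0]-.566,P[:,1]-.118)<.1)
  L=P[k];print(n,k.sum(),"blue z",np.percentile(L[:,2],[1,50,99]))
  for z0 in(np.percentile(L[:,2],97),):
    t=L[abs(L[:,2]-z0)<.006];print(cv2.minAreaRect((t[:,:2]*1000).astype(np.float32)))
E
```

```text
t: 5.9
eef_pos: [0.5206, -0.012, 0.1861]
orientation: [-0.0, 0.026, 1.0, 0.0]
contact_force: [0.7, 0.5, -5.4]
width: 0.251
t: 6.9
eef_pos: [0.566, 0.1198, 0.1861]
orientation: [-0.0, -0.054, 0.999, -0.0]
contact_force: [0.3, -0.1, -5.9]
width: 0.25
[0.56598838 0.11982052 0.18610976] (np.float64(96.14173309129332), array([-8.04341300e-04, -2.52812077e-04, -9.99999645e-01]))
scene 2186 blue z [0.08686354 0.15247803 0.19240748]
((568.8421630859375, 120.54827880859375), (119.79840087890625, 74.82108306884766), 6.770016670227051)
side 1860 blue z [0.08819673 0.15126308 0.25027009]
((544.84912109375, 127.90689849853516), (62.8709602355957, 12.011652946472168), 34.27385711669922)
```

View pics/f.png

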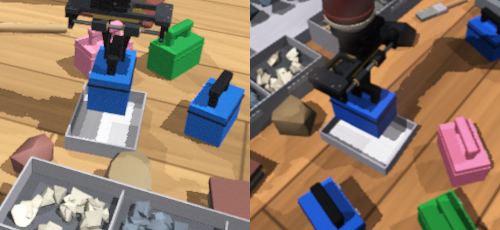

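The case hangs level over the tray in both views. In the scene camera it sits 2 mm off in x and y, so I'll correct that while lowering.

```bash
python3 -m crank '[{"dx":-0.2,"dy":-0.2,"dz":-1,"roll":-0.01,"hand":0},{"dx":-0.2,"dy":-0.2,"dz":-2.5,"roll":-0.01,"hand":0},{"dx":-0.2,"dy":-0.2,"dz":-4,"roll":-0.01,"hand":0},{"dx":-0.2,"dy":-0.2,"dz":-5.5,"roll":-0.01,"hand":0},{"dx":-0.2,"dy":-0.2,"dz":-6.5,"roll":-0.01,"hand":0},{"dx":-0.2,"dy":-0.2,"dz":-7.2,"roll":-0.01,"hand":0},{"dx":-0.2,"dy":-0.2,"dz":-7.5,"roll":-0.01,"hand":0},{"dx":-0.2,"dy":-0.2,"dz":-7.7,"roll":-0.01,"hand":0},{"dx":-0.2,"dy":-0.2,"dz":-7.8,"roll":-0.01,"hand":0},{"dx":-0.2,"dy":-0.2,"dz":-7.8,"roll":-0.01,"hand":0}]' 40
python3 -m crank '[{"dx":0,"dy":0,"dz":-0.05,"roll":0,"hand":0},{"dx":0,"dy":0,"dz":-0.1,"roll":0,"hand":0},{"dx":0,"dy":0,"dz":-0.15,"roll":0,"hand":0},{"dx":0,"dy":0,"dz":-0.2,"roll":0,"hand":0},{"dx":0,"dy":0,"dz":-0.25,"roll":0,"hand":0},{"dx":0,"dy":0,"dz":-0.25,"roll":0,"hand":0}]' 40
```

```text
t: 8.0
eef_pos: [0.5643, 0.1177, 0.1086]
orientation: [0.0, -0.048, 0.999, 0.0]
contact_force: [-0.4, -0.3, -5.7]
width: 0.249
t: 8.6
eef_pos: [0.5643, 0.1177, 0.106]
orientation: [-0.0, -0.048, 0.999, 0.0]
contact_force: [0.4, 0.4, -6.0]
width: 0.245
```

```bash
python3 -m crank '[{"dx":0,"dy":0,"dz":-0.03,"roll":0,"hand":0},{"dx":0,"dy":0,"dz":-0.06,"roll":0,"hand":0},{"dx":0,"dy":0,"dz":-0.1,"roll":0,"hand":0},{"dx":0,"dy":0,"dz":-0.1,"roll":0,"hand":0}]' 40
```

```text
t: 9.0
eef_pos: [0.5643, 0.1177, 0.1051]
orientation: [-0.0, -0.048, 0.999, 0.0]
contact_force: [-1.0, -0.0, -3.1]
width: 0.251
```

Contact has begun. I'll go a bit further, then release.

```bash
python3 -m crank '[{"dx":0,"dy":0,"dz":-0.03,"roll":0,"hand":0},{"dx":0,"dy":0,"dz":-0.06,"roll":0,"hand":0},{"dx":0,"dy":0,"dz":-0.06,"roll":0,"hand":0}]' 40
python3 -m crank '[{"dx":0,"dy":0,"dz":0,"roll":0,"hand":0.3},{"dx":0,"dy":0,"dz":0,"roll":0,"hand":0.4},{"dx":0,"dy":0,"dz":0,"roll":0,"hand":0.6},{"dx":0,"dy":0,"dz":0,"roll":0,"hand":0.8},{"dx":0,"dy":0,"dz":0,"roll":0,"hand":1},{"dx":0,"dy":0,"dz":0,"roll":0,"hand":1},{"dx":0,"dy":0,"dz":0,"roll":0,"hand":1},{"dx":0,"dy":0,"dz":0,"roll":0,"hand":1}]'
```

```text
t: 9.3
eef_pos: [0.5644, 0.1175, 0.1051]
orientation: [0.0, -0.048, 0.999, -0.0]
contact_force: [-4.8, -2.7, 2.8]
width: 0.247
t: 10.1
eef_pos: [0.5644, 0.1175, 0.1051]
orientation: [0.0, -0.048, 0.999, -0.0]
contact_force: [0.3, -0.1, 0.2]
width: 0.854
```

```bash
python3 -m crank '[{"dx":0,"dy":0,"dz":0.5,"roll":0,"hand":1},{"dx":0,"dy":0,"dz":1.5,"roll":0,"hand":1},{"dx":0,"dy":0,"dz":4,"roll":0,"hand":1},{"dx":0,"dy":0,"dz":8,"roll":0,"hand":1},{"dx":0,"dy":0,"dz":12,"roll":0,"hand":1},{"dx":0,"dy":-4,"dz":15,"roll":0,"hand":1},{"dx":0,"dy":-8,"dz":15,"roll":0,"hand":1},{"dx":0,"dy":-12,"dz":15,"roll":0,"hand":1},{"dx":0,"dy":-12,"dz":15,"roll":0,"hand":1}]'
python3 - <<'E'
from h import *
a,d=snapshot("scene");b,e=snapshot("side")
save("g.png",cv2.resize(np.hstack([a[100:330,80:470],b[80:310,60:450]]),(800,236)))
for n,x,y in(("scene",a,d),("side",b,e)):
  P,u,v=pts(n,y);h=cv2.cvtColor(x,cv2.COLOR_RGB2HSV)[v,u]
  R=lambda t:[np.round(q,1) for q in cv2.minAreaRect((t[:,:2]*1000).astype(np.float32))]
  near=np.hypot(P[:,0]-.566,P[:,1]-.118)<.09
  t=P[near&(h[:,0]>100)&(h[:,0]<125)&(h[:,1]>120)&(abs(P[:,2]-.079)<.006)];print(n,"lid",len(t),R(t))
  for c in((.566,.118),(.491,-.346),(.476,.326)):
    t=P[(abs(P[:,2]-.12)<.008)&(np.hypot(P[:,0]-c[0],P[:,1]-c[1])<.06)];print(n,"handle",len(t),R(t),t[:,2].max().round(3))
  q=P-[.566,.1185,0];c,s=np.cos(.105),np.sin(.105);lx=q[:,0]*c+q[:,1]*s;ly=-q[:,0]*s+q[:,1]*c
  t=P[(abs(P[:,2]-.034)<.006)&(abs(lx)<.103)&(abs(ly)<.078)&((abs(lx)>.085)|(abs(ly)>.06))];print("tray",len(t),R(t))
E
```

```text
t: 11.0
eef_pos: [0.5644, -0.0095, 0.2565]
orientation: [0.001, -0.044, 0.999, -0.001]
contact_force: [-0.9, 0.6, 0.5]
width: 1.003
scene lid 1091 [array([565.1, 117.5]), array([124.1,  78. ]), np.float64(5.5)]
scene handle 316 [array([567.9, 118.1]), array([89.7, 21.8]), np.float64(6.3)] 0.123
scene handle 203 [array([ 494.9, -345.4]), array([23.9, 89.3]), np.float64(71.6)] 0.12
scene handle 291 [array([480. , 325.5]), array([22.3, 90.6]), np.float64(77.0)] 0.119
tray 506 [array([567.1, 118.6]), array([197.3, 140.2]), np.float64(6.0)]
side lid 984 [array([562.4, 117.3]), array([121.8,  78.4]), np.float64(6.8)]
side handle 358 [array([561.4, 118.8]), array([88.5, 22.6]), np.float64(6.7)] 0.124
side handle 186 [array([ 487. , -347.1]), array([25.4, 90.7]), np.float64(71.1)] 0.12
side handle 570 [array([475.1, 326.1]), array([22. , 88.9]), np.float64(76.4)] 0.121
tray 515 [array([563.3, 118.3]), array([191.6, 142.4]), np.float64(6.0)]
```

View pics/g.png

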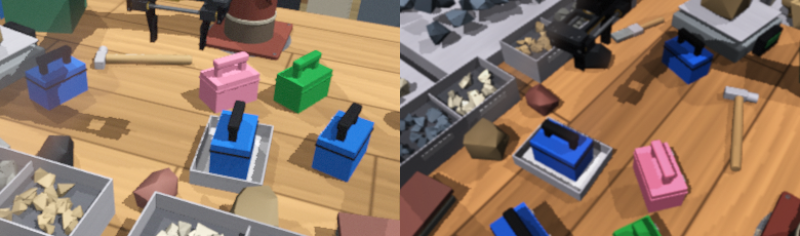

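The case stands upright in the tray at about (235,140) in the left half, centred to within about 2 mm and 1°. The other cases and the rocks are unmoved, and the arm is clear, so I'm handing in.

```bash
python3 -c "
from plant import *
print(finish_job())"
```

```text
the job is handed in; nothing more can be done
None
```

The heavy case now stands upright in the middle of the steel tray, and the job was handed in at about 11 s of the 67 s limit.

- **Finding it:** I lifted the case nearest the robot's right, at about (0.474, -0.127) m. It pulled 5–6 N at the wrist with about -0.5 N offset at rest. A foam case would pull only 1.4–1.8 N, so this was clearly the stone. I left the other two untouched and did not weigh them for comparison.
- **Placing it:** I carried it to the tray, corrected a 2 mm offset while lowering, and let go once it was resting on the tray floor. Readings at touchdown stayed under about 6 N.
- **Last checks, case:** Both cameras show it upright. They put it within about 2 mm of the tray's centre and 1° of its long side. Their absolute positions differ by up to 6 mm in x, but each agrees with itself when comparing case and tray.
- **Last checks, surroundings:** The light cases measured within about 2 mm of where they started. The rocks look unmoved in the pictures, but I did not measure them again. The gripper is open and clear of everything.

Two things went differently than planned: the network found only one of the three cases, so I located the rest by height and colour, and my first move was refused for a missing key, without moving anything.

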